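# Put the hand tools back in their trolley inlays

### The arm

A 6-joint arm with a two-finger parallel gripper is mounted at the origin on a cart in front of the work surface, level with it; the furniture and walls round the work are solid. World frame = base frame: x ahead of the robot, y to its left, z up, the work surface at z = 0. Lengths are in mm, angles in rad, forces in N, time in s.
With the tool pointing down it reaches from about 325 to 850 mm from the base axis. Payload 15.5 kg.
Tool frame: the origin (TCP) lies midway between the tips of the shut fingers; the grasp point (between the pads) lies 19 mm behind it; z points along the fingers, y is the line along which they close (so a half turn about z gives the same grasp; the last joint's range is limited). The gripper opens to 91 mm and grips with 3 to 60 N. Pads are 32 mm wide; open, the fingers measure 118 mm over their backs; the gripper's body (76 mm by 178 mm) begins 60 mm behind the grasp point.
Start: joints at [1.133, 0.494, 1.345, -0, 1.302, -0.096], TCP at [210.074, 588.639, 213.915] pointing down, gripper open.
Joint ranges: [-2.91, 2.91], [-0.82, 2.16], [0.22, 2.67], [-1.22, 4.37], [0.12, 2.79], [-3.08, 3.08]. Speed limits (rad/s): [1.89, 1.89, 2.57, 3.01, 3.01, 3.01].

### API

Orientations are given as a rotation vector (axis times angle).
In Python, from rig import read_state, eyes, job_done gives the robot as it stands.
- The arm moves only by the shell command python3 -m jog 'ROWS' [FORCE]. ROWS is JSON, a list of rows, each an object with "hand": the closure in counts, from 0 (fully open) to 255 (shut); "slide": the shift along the tool's x, y, z in cm, a list of three; "rotation": the turn, a rotation vector about the tool's x, y, z in degrees, a list of three. A call has 1 to 12 rows; each row is the pose to reach, as a shift and turn from the pose commanded when the call began, along the tool's axes at that moment; what a row does not reach only later rows make up. A row lasts 1/10 s, in which the tool goes at most 50 mm and 8.59 degrees, less where a joint would pass 70% of its speed; a pose out of reach is approached as far as the arm can. A call with a gripper value outside its range is refused whole. The fingers move at their own pace and stop on an object; FORCE is the grip in N (left out, the last holds). Time passes only in rows, so rows that repeat a pose let the fingers close. It gives the time, the measured TCP pose, the force, the opening and the grip force at its end, in the units of the state.
- read_state(): the state, without advancing time (a new reading comes with each control period).
- eyes.grab_frame(name): name is "side" or "top" or "wrist"; returns a dict with "pixels" (400x640x3 uint8, red, green, blue), "mtx" (3x3 intrinsics, pixels), "R" (3x3) and "t" (3): a world point X has camera coordinates R X + t. Camera axes: x right, y down, z forward; pixel columns grow to the right and rows downward; lengths in mm; the calibration is good to about 2 mm. A picture is of the moment at which its call begins. There is no depth.
- job_done(): hands the job in; it is judged then, once.
The state is a dict: "t": time; "qpos": joint angles; "dq": joint speeds; "joint_efforts": joint torques, N m; "position": TCP position; "tool_rot": TCP orientation; "wrist_force": force on the tool from outside, world axes, zero at the start; "ft_torque": the same for the moment, N m; "width": finger opening in mm; "grip_force": force on a finger pad.
Only numpy, scipy, OpenCV 4.12 (cv2) and the standard library are available. Lean on these libraries where they do the work, as an engineer would, in place of code of your own. Each camera call takes 0.05 s, during which the arm holds its last target. There are 200 camera calls.

### The job

The job is finished: put the four loose hand tools lying in front - the large spanner, the small spanner, the red-handled screwdriver and the blue-handled pliers - back into the foam inlays, each lying flat at the bottom of the empty cut-out made for its shape and size (the large spanner in the long spanner cut-out, the small one in the short). Leave the black screwdriver and the red pliers where they already lie in their cut-outs, and let go of everything.

Things in the scene. Friction and masses are not known exactly. Their poses are not given: they have to be found in the camera images.
- large_spanner: loose plain steel combination spanner, the longer: 168 mm along own y, 37 mm wide at the ring (+y end), 30 mm at the open jaw (-y end), 9 mm thick. Origin: middle of its length, at the underside; z up. Parallel shank 13 mm wide from y = -40 to +33 mm; pinch it at y = +10 mm (balance).
- small_spanner: loose plain steel combination spanner, the shorter: 139 mm along own y, 31 mm wide at the ring (+y end), 24 mm at the open jaw (-y end), 9 mm thick. Origin: middle of its length, at the underside; z up. Shank 10 to 13 mm wide from y = -33 to +30 mm; pinch it at y = +8 mm.
- red_screwdriver_handle (a point): point in the handle of the loose red-handled screwdriver, 200 mm long along own y: handle 100 x 28 x 26 mm towards +y, 6 mm thick steel blade towards -y. The point is on the axis at the balance, 45 mm towards +y from mid-length, 12.5 mm above what it lies on; z up. Pinch the handle here.
- blue_pliers: loose blue-handled pliers, rigid: 156 mm along own y, 52 mm wide over the handles (+y end), jaws towards -y up to 26 mm wide, 12 mm thick. Origin: middle of its length, at the underside; z up. Waist 22 mm wide at y = -10 mm, between joint and handles: pinch there (y = -12 mm).
- spanner_inlay: spanner inlay, 156 (x) x 235 (y) x 30 mm, rigid black foam, fixed; origin centre of underside. Two empty spanner-shaped cut-outs (tool size + 7 mm all round), grey floor at z = 17 mm: long one (182 mm) centred at x = -36, y = 0 mm, short one (152 mm) at x = +36, y = 0 mm; wider ring end towards +y, tool axes as the inlay's. A finger channel, equally deep, crosses it at y = -15 to +33 mm.
- driver_inlay: screwdriver inlay, 156 (x) x 235 (y) x 30 mm, rigid black foam, fixed; origin centre of underside. Two screwdriver-shaped cut-outs (7 mm play), floor at z = 10 mm, handle towards +y. Empty one (214 mm) centred at x = -36, y = 0 mm: handle point then at y = +45, z = 22.5 mm. The one at x = +36 holds the black screwdriver. A finger channel, equally deep, crosses it at y = 21 to 69 mm.
- pliers_inlay: pliers inlay, 156 (x) x 235 (y) x 30 mm, rigid black foam, fixed; origin centre of underside. Two pliers-shaped cut-outs (7 mm play), floor at z = 16 mm, handles towards +y, tool axes as the inlay's. Empty one (170 mm) centred at x = -37.5, y = 0 mm. The one at x = +37.5 holds the red pliers. A finger channel, equally deep, crosses it at y = -36 to +12 mm.
- black_screwdriver: screwdriver with a black handle, 180 mm long, already lying loose in its cut-out of the screwdriver inlay; stays there. Origin: middle of its length, underside.
- red_pliers: pliers with red handles, 176 mm long, already lying loose in their cut-out of the pliers inlay; stay there. Origin: middle of the length, underside.

How it is judged (in metres and radians):
At the end, for the whole second after the job is handed in: Each of the four tools lies at rest on the floor of its own cut-out: within 12 mm of the cut-out's centre both ways, within 4 mm of its seated height, level within 0.06 rad and along the cut-out within 0.2 rad (x of large_spanner in the frame of spanner_inlay between -0.048 and -0.024 m and y of large_spanner in the frame of spanner_inlay between -0.012 and 0.012 m and z of large_spanner in the frame of spanner_inlay between 0.013 and 0.021 m and angle between large_spanner's own y axis and vertical between 1.5108 and 1.6308 rad and angle between the y axis of each of large_spanner, small_spanner and the y axis of spanner_inlay, either way round below 0.2 rad and x of small_spanner in the frame of spanner_inlay between 0.024 and 0.048 m and y of small_spanner in the frame of spanner_inlay between -0.012 and 0.012 m and z of small_spanner in the frame of spanner_inlay between 0.013 and 0.021 m and angle between small_spanner's own y axis and vertical between 1.5108 and 1.6308 rad and x of red_screwdriver_handle in the frame of driver_inlay between -0.048 and -0.024 m and y of red_screwdriver_handle in the frame of driver_inlay between 0.033 and 0.057 m and z of red_screwdriver_handle in the frame of driver_inlay between 0.0185 and 0.0265 m and angle between red_screwdriver_handle's own y axis and vertical between 1.5108 and 1.6308 rad and angle between the y axis of red_screwdriver_handle and the y axis of driver_inlay, either way round below 0.2 rad and x of blue_pliers in the frame of pliers_inlay between -0.0495 and -0.0255 m and y of blue_pliers in the frame of pliers_inlay between -0.012 and 0.012 m and z of blue_pliers in the frame of pliers_inlay between 0.012 and 0.02 m and angle between blue_pliers's own y axis and vertical between 1.5108 and 1.6308 rad and angle between the y axis of blue_pliers and the y axis of pliers_inlay, either way round below 0.2 rad and linear speed of each of large_spanner, small_spanner, blue_pliers below 0.02 m/s); the robot touches nothing.
It fails at once if the black screwdriver is moved more than 20 mm (distance of black_screwdriver from where it was at the start of the episode above 0.02 m).
It fails at once if the red pliers are moved more than 20 mm (distance of red_pliers from where it was at the start of the episode above 0.02 m).
It also fails if it takes over 104 s, if anything falls off the work surface, if the arm or the gripper's body presses on something with over 40 N, if the wrist force passes 120 N, or if a joint passes its speed limit or range.

## Working session

There is one attempt and no reset: what is moved stays moved. The work goes in short steps, Python scripts to look and compute and a shell command to move; the robot and the scene stay as the last step left them, time stands still between calls to the robot, and variables do not carry over. Pictures are saved under pics/ and viewed, at most 19 in all, crops included, and the job is handed in when it is done.

```bash
ls; mkdir -p pics; python3 - <<'E'
from rig import read_state, eyes
import cv2,pickle
print(read_state())
for n in ("top","side"):
    f=eyes.grab_frame(n); pickle.dump(f,open(f"{n}.pkl","wb"))
    cv2.imwrite(f"pics/{n}0.png",f["pixels"][:,:,::-1]); print(n,f["mtx"],f["R"],f["t"])
E
```

```text
pics
{'t': 0.0, 'qpos': array([ 1.13246752e+00,  4.94150494e-01,  1.34613000e+00, -3.90099018e-05,
        1.30249427e+00, -9.54936844e-02]), 'dq': array([ 0.00087665,  0.00014236,  0.00073812, -0.00045077, -0.00059292,
       -0.00132463]), 'joint_efforts': array([-4.75338646e-03, -8.78814554e+01, -3.81859124e+01,  7.02497712e-02,
        5.31410496e-02, -1.48960758e-04]), 'position': array([209.94367299, 588.2822895 , 213.35897352]), 'tool_rot': array([-5.35827563e-01, -3.09528011e+00,  1.80652332e-03]), 'wrist_force': array([0.07296511, 0.57152974, 0.31971247]), 'ft_torque': array([-0.00543753, -0.00701868, -0.03589561]), 'grip_force': 0.0, 'width': 91.15847420393095}
top [[388.48006884   0.         316.97655898]
 [  0.         388.48006884 190.17495784]
 [  0.           0.           1.        ]] [[ 0.01866971 -0.99976861  0.01068479]
 [-0.98711465 -0.02012994 -0.15874338]
 [ 0.15892173 -0.00758342 -0.98726206]] [ -23.72661242  514.8791232  1049.39920602]
side [[377.43294522   0.         317.32572572]
 [  0.         377.43294522 197.13736765]
 [  0.           0.           1.        ]] [[ 0.81443713 -0.57977376 -0.0235488 ]
 [-0.3437774  -0.44943167 -0.82451699]
 [ 0.46744974  0.6796128  -0.56534696]] [-436.93165351  193.59157538  834.23893845]
```

View pics/top0.png

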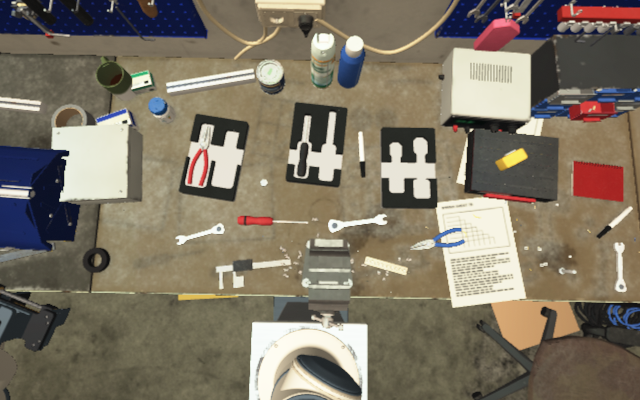

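View pics/side0.png

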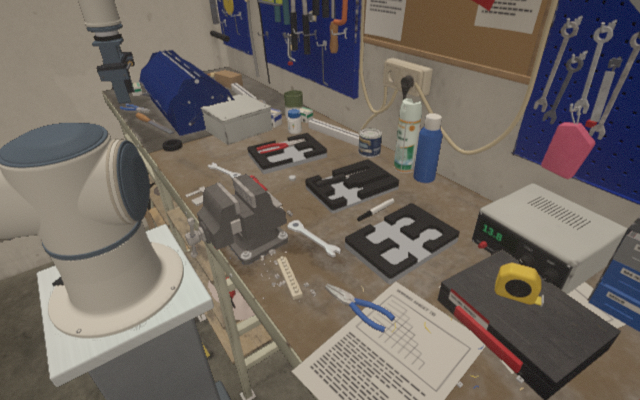

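Top view (image up = world +x): small spanner ~(200,234), red screwdriver ~(272,221), large spanner ~(358,223), blue pliers ~(440,240); inlays at (214,157), (317,145), (409,167), handle ends pointing to the robot; a vise at (328,270). The side view confirms this.

```bash
cat > h.py <<'E'
import numpy as np,cv2
def w(f,uv,z):
    uv=np.atleast_2d(uv).astype(float); d=np.c_[uv,np.ones(len(uv))]@np.linalg.inv(f["mtx"]).T@f["R"]
    c=-f["R"].T@f["t"]; return c+d*((z-c[2])/d[:,2])[:,None]
def p(f,X):
    q=(np.atleast_2d(X)@f["R"].T+f["t"])@f["mtx"].T; return q[:,:2]/q[:,2:]
E
python3 - <<'E'
import pickle,cv2
f=pickle.load(open("top.pkl","rb"))["pixels"][:,:,::-1]
cv2.imwrite("pics/c1.png",cv2.resize(f[105:265,170:370],None,fx=3.75,fy=3.75,interpolation=cv2.INTER_CUBIC))
cv2.imwrite("pics/c2.png",cv2.resize(f[105:265,300:500],None,fx=3.75,fy=3.75,interpolation=cv2.INTER_CUBIC))
E
```

```text
(no output)
```

View pics/c1.png

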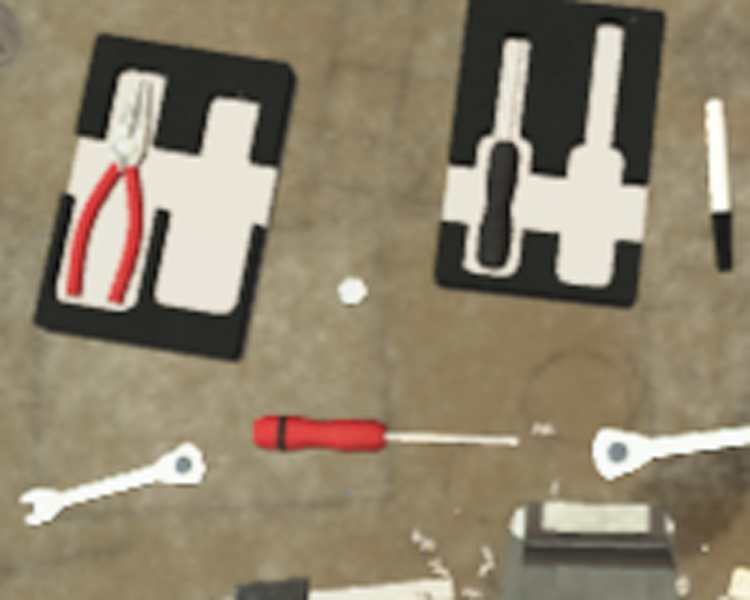

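View pics/c2.png

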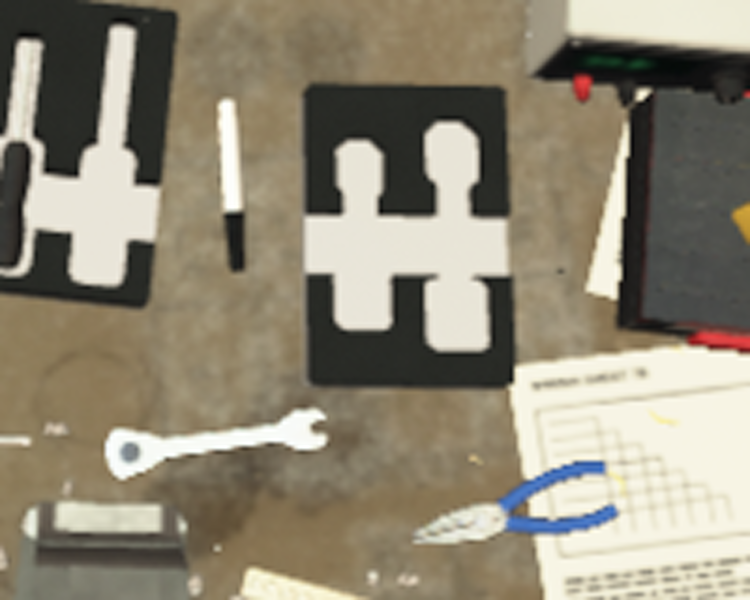

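```bash
cat > fit.py <<'E'
import pickle,numpy as np,cv2
from scipy.optimize import minimize
from h import *
f=pickle.load(open("top.pkl","rb")); im=f["pixels"]; big=cv2.resize(im[:,:,::-1],None,fx=4,fy=4,interpolation=cv2.INTER_CUBIC)
print("cam",-f["R"].T@f["t"])
hsv=cv2.cvtColor(im,cv2.COLOR_RGB2HSV).astype(int); V=hsv[...,2];S=hsv[...,1];H=hsv[...,0]
def comp(m,x0,x1,y0,y1):
    k=np.zeros(m.shape,np.uint8); k[y0:y1,x0:x1]=m[y0:y1,x0:x1]
    n,l,s,_=cv2.connectedComponentsWithStats(k); return (l==1+np.argmax(s[1:,4])).astype(np.uint8), k
def hullmask(pts): 
    k=np.zeros((1600,2560),np.uint8); cv2.fillConvexPoly(k,cv2.convexHull(np.round((pts+.5)*4*16-8).astype(np.int32)),1,shift=4); return k
def T(pose,P): 
    x,y,a=pose; c,s=np.cos(a),np.sin(a); P=np.atleast_2d(P)
    return np.c_[x+c*P[:,0]-s*P[:,1],y+s*P[:,0]+c*P[:,1],P[:,2]]
box=np.array([[a*78,b*117.5,z] for a in(-1,1) for b in(-1,1) for z in(0,30)])
for n,r,uv,a0 in (("pliers",(172,255,105,205),(214,157),1.4),("driver",(280,350,95,192),(317,145),1.47),("spanner",(376,442,120,212),(409,167),1.57)):
    _,k=comp(V<60,*r)
    ys,xs=np.nonzero(cv2.morphologyEx(k,cv2.MORPH_OPEN,np.ones((3,3),np.uint8)))
    pts=np.r_[[np.c_[xs+a,ys+b] for a in(-.5,.5) for b in(-.5,.5)]].reshape(-1,2); M=hullmask(pts)
    c=w(f,uv,15)[0]
    def cost(q):
        m=hullmask(p(f,T(q,box))); return (m^M).sum()/M.sum()
    best=min((minimize(cost,[c[0],c[1],a+np.pi/2-1.57*0],method="Nelder-Mead",options=dict(initial_simplex=[[c[0],c[1],a],[c[0]+8,c[1],a],[c[0],c[1]+8,a],[c[0],c[1],a+.06]])) for a in (np.pi/2-.2,np.pi/2-.1,np.pi/2,np.pi/2+.1,np.pi/2+.2)),key=lambda r:r.fun)
    print(n,best.x.round(3),best.fun)
    for z,col in((0,(0,255,255)),(30,(0,255,0))):
        q=p(f,T(best.x,[[-78,-117.5,z],[78,-117.5,z],[78,117.5,z],[-78,117.5,z]])); cv2.polylines(big,[np.round((q+.5)*4).astype(int)],True,col,1)
    for X in(-37,37): cv2.polylines(big,[np.round((p(f,T(best.x,[[X,-80,13],[X,80,13]]))+.5)*4).astype(int)],False,(255,0,255),1)
for n,m,r,z in (("small",(V>165)&(S<60),(170,232,218,252),7),("large",(V>165)&(S<60),(322,392,208,236),7),("redh",(S>130)&((H<10)|(H>170)),(230,285,210,232),12),("blueh",(S>100)&(H>100)&(H<130),(428,470,222,250),9),("blade",(V>150)&(S<90),(274,311,215,228),12)):
    k,_=comp(m,*r); 
    ys,xs=np.nonzero(k); 
    P=w(f,np.c_[xs,ys],z)[:,:2]; R=cv2.minAreaRect(P.astype(np.float32)); 
    u,s,vt=np.linalg.svd(P-P.mean(0)); print(n,len(xs),"rect",np.round(R[0],1),np.round(R[1],1),round(R[2],1),"mean",P.mean(0).round(1),"axis",vt[0].round(3))
    q=cv2.boxPoints(R); cv2.polylines(big,[np.round((p(f,np.c_[q,[z]*4])+.5)*4).astype(int)],True,(0,0,255),1)
cv2.imwrite("pics/fit.png",cv2.resize(big[380:1040,680:1960],(800,412),interpolation=cv2.INTER_AREA))
E
python3 fit.py
```

```text
cam [ 341.91535682   -5.39859697 1118.0191864 ]
pliers [611.381 285.915   1.431] 0.019135521432611786
driver [656.169 -10.263   1.48 ] 0.009136440396634095
spanner [ 591.799 -277.336    1.593] 0.05008977950154421
small 339 rect [392.1 317.2] [ 35.5 140. ] 15.6 mean [390.7 313. ] axis [ 0.302 -0.953]
large 430 rect [ 428.6 -131.1] [ 37.7 169.5] 7.1 mean [ 430.  -126.5] axis [ 0.149 -0.989]
redh 268 rect [430.5 162.1] [22.8 99.6] 1.1 mean [429.8 161.2] axis [-0.008 -1.   ]
blueh 98 rect [ 373.9 -392.2] [13.3 81.7] 7.8 mean [ 373.7 -391.1] axis [ 0.128 -0.992]
blade 105 rect [428.2  58.3] [97.1 10.2] 86.7 mean [428.5  58.1] axis [-0.023 -1.   ]
```

View pics/fit.png

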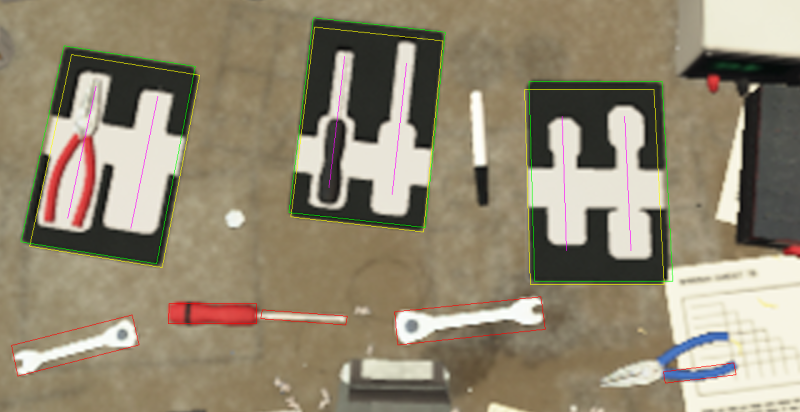

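```bash
sed -i 's/(376,442,120,212)/(376,437,124,209)/' fit.py; python3 fit.py | grep spanner; python3 - <<'E'
import pickle
from h import *
f=pickle.load(open("top.pkl","rb")); s=pickle.load(open("side.pkl","rb"))
g=lambda u,v:(300+u/3.75-.4,105+v/3.75-.4)
t=w(f,g(413,543),6)[0];a=w(f,g(605,467),6)[0];b=w(f,g(618,512),6)[0]
ax=(a+b)/2-t; print("pl",t,a,b,"len",np.hypot(*ax[:2]),"unit",ax/np.linalg.norm(ax),"blue waist",w(f,g(505,517),6)[0])
for uv in((350,240),(306,240),(350,252)):
  for z in(60,80,100,120,140,160): q=w(f,uv,z)[0]; print(uv,q.round(),p(s,q).round())
cv2.imwrite("pics/vise.png",cv2.resize(s["pixels"][130:290,180:340,::-1],None,fx=3.5,fy=3.5,interpolation=cv2.INTER_CUBIC))
E
```

```text
spanner [ 591.799 -277.336    1.593] 0.05008977950154421
pl [ 356.12338523 -280.24838061    6.        ] [ 416.30964956 -428.38445946    6.        ] [ 382.3667774  -436.92868706    6.        ] len 158.41647189630146 unit [ 0.27279252 -0.96207289  0.        ] blue waist [ 376.96256572 -350.64271626    6.        ]
(350, 240) [ 378. -105.   60.] [[288. 223.]]
(350, 240) [ 377. -104.   80.] [[287. 216.]]
(350, 240) [ 376. -102.  100.] [[286. 209.]]
(350, 240) [ 376. -100.  120.] [[284. 202.]]
(350, 240) [375. -98. 140.] [[283. 194.]]
(350, 240) [374. -96. 160.] [[282. 187.]]
(306, 240) [375.  14.  60.] [[263. 201.]]
(306, 240) [375.  13.  80.] [[263. 194.]]
(306, 240) [374.  13. 100.] [[262. 188.]]
(306, 240) [373.  13. 120.] [[261. 182.]]
(306, 240) [373.  12. 140.] [[259. 175.]]
(306, 240) [372.  12. 160.] [[258. 168.]]
(350, 252) [ 345. -106.   60.] [[277. 228.]]
(350, 252) [ 345. -104.   80.] [[276. 221.]]
(350, 252) [ 345. -102.  100.] [[274. 214.]]
(350, 252) [ 345. -100.  120.] [[273. 206.]]
(350, 252) [345. -98. 140.] [[272. 199.]]
(350, 252) [345. -96. 160.] [[271. 191.]]
```

View pics/vise.png

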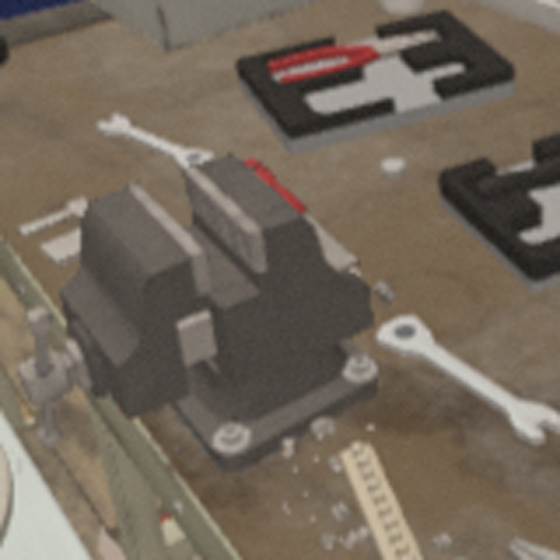

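```bash
cat > go.py <<'E'
import sys,numpy as np
from scipy.spatial.transform import Rotation as Ro
from rig import read_state
from h import *
IN=dict(pliers=(611.4,285.9,1.431),driver=(656.2,-10.3,1.480),spanner=(591.8,-277.3,1.593))
# tool: (grasp point x,y, heading of own y deg, local grasp offset)
def place(n,lx,ly):
    x,y,a=IN[n]; return x+np.cos(a)*lx-np.sin(a)*ly, y+np.sin(a)*lx+np.cos(a)*ly
def to(x,y,z,psi):
    s=read_state(); R=Ro.from_rotvec(s["tool_rot"]); M=R.as_matrix(); P=s["position"]
    now=np.degrees(np.arctan2(M[1,1],M[0,1])); Rt=Ro.from_matrix(np.array([[np.sin(np.radians(psi))*-1,np.cos(np.radians(psi)),0],[np.cos(np.radians(psi)),np.sin(np.radians(psi)),0],[0,0,-1]]).T.T)
    print("t %.1f at %s psi %.1f w %.1f grip %.1f F %s q6 %.2f"%(s["t"],P.round(1),now,s["width"],s["grip_force"],s["wrist_force"].round(1),s["qpos"][5]))
    print("slide",((np.array([x,y,z])-P)@M/10).round(2),"rot",(R.inv()*Rt).as_rotvec(degrees=True).round(2))
if __name__=="__main__": to(*map(float,sys.argv[1:]))
E
python3 - <<'E'
from go import *
for a in(("spanner",36,8),("spanner",-36,10),("driver",-36,45),("pliers",-37.5,-12)): print(a,np.round(place(*a),1))
E
python3 go.py 394.3 309.5 130 16.3
```

```text
('spanner', 36, 8) [ 583.  -241.5]
('spanner', -36, 10) [ 582.6 -313.5]
('driver', -36, 45) [608.1 -42.1]
('pliers', -37.5, -12) [618.1 247.1]
t 0.1 at [209.9 588.3 213.4] psi 70.4 w 91.4 grip 0.0 F [-0.3  0.9 -0.3] q6 -0.10
slide [-26.74 -20.06   8.36] rot [-6.000e-02  2.000e-02  5.406e+01]
```

```bash
python3 -m jog '[{"hand":110,"slide":[-26.7,-20,8.4],"rotation":[0,0,54]},{"hand":110,"slide":[-26.7,-20,8.4],"rotation":[0,0,54]},{"hand":110,"slide":[-26.7,-20,8.4],"rotation":[0,0,54]},{"hand":110,"slide":[-26.7,-20,8.4],"rotation":[0,0,54]},{"hand":110,"slide":[-26.7,-20,8.4],"rotation":[0,0,54]},{"hand":110,"slide":[-26.7,-20,8.4],"rotation":[0,0,54]},{"hand":110,"slide":[-26.7,-20,8.4],"rotation":[0,0,54]},{"hand":110,"slide":[-26.7,-20,8.4],"rotation":[0,0,54]},{"hand":110,"slide":[-26.7,-20,8.4],"rotation":[0,0,54]},{"hand":110,"slide":[-26.7,-20,8.4],"rotation":[0,0,54]}]' 40; python3 go.py 394.3 309.5 3 16.3
python3 - <<'E'
from rig import eyes; import cv2
from h import *
f=eyes.grab_frame("wrist"); im=f["pixels"][:,:,::-1].copy()
for k in(-60,0,60):
    q=p(f,[394.3-8*.28+.28*k,309.5+8*.96-.96*k,5])[0]; print(q); cv2.circle(im,tuple(int(v) for v in q),3,(0,0,255),1)
cv2.imwrite("pics/w1.png",im)
E
```

```text
t: 1.1
position: [394.0, 311.2, 130.1]
tool_rot: [-1.882, -2.516, -0.0]
wrist_force: [-0.9, 0.2, 0.6]
width: 51.9
grip_force: 0.0
t 1.1 at [394.  311.2 130.1] psi 16.4 w 51.9 grip 0.0 F [-0.9  0.2  0.6] q6 0.26
slide [-0.18 -0.02 12.71] rot [ 0.01 -0.02  0.11]
[325.06872461 114.09699843]
[324.83124071 186.78451018]
[324.61856906 251.87765065]
```

View pics/w1.png

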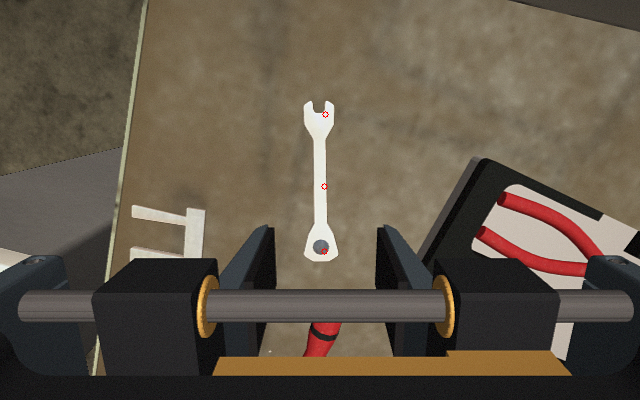

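The marks lie on the spanner (within ~4 mm sideways; ends at rows 100–262 as predicted). Descend and grip.

```bash
python3 -m jog '[{"hand":110,"slide":[-0.2,0,5],"rotation":[0,0,0]},{"hand":110,"slide":[-0.2,0,10],"rotation":[0,0,0]},{"hand":110,"slide":[-0.2,0,12.2],"rotation":[0,0,0]},{"hand":110,"slide":[-0.2,0,12.7],"rotation":[0,0,0]},{"hand":110,"slide":[-0.2,0,12.7],"rotation":[0,0,0]},{"hand":255,"slide":[-0.2,0,12.7],"rotation":[0,0,0]},{"hand":255,"slide":[-0.2,0,12.7],"rotation":[0,0,0]},{"hand":255,"slide":[-0.2,0,12.7],"rotation":[0,0,0]},{"hand":255,"slide":[-0.2,0,12.7],"rotation":[0,0,0]},{"hand":255,"slide":[-0.2,0,12.7],"rotation":[0,0,0]},{"hand":255,"slide":[-0.2,0,12.7],"rotation":[0,0,0]}]' 40
```

```text
t: 2.25
position: [394.9, 308.6, 3.1]
tool_rot: [1.883, 2.515, 0.0]
wrist_force: [-1.8, -1.1, 7.1]
width: 10.7
grip_force: 40.0
```

```bash
python3 -m jog '[{"hand":255,"slide":[0,0,-5],"rotation":[0,0,0]},{"hand":255,"slide":[0,0,-10],"rotation":[0,0,0]},{"hand":255,"slide":[0,0,-14],"rotation":[0,0,0]},{"hand":255,"slide":[0,0,-14],"rotation":[0,0,0]}]'; python3 go.py 583 -241.5 140 -88.7
```

```text
t: 2.65
position: [397.1, 310.0, 147.7]
tool_rot: [1.881, 2.512, 0.012]
wrist_force: [0.2, -0.7, -1.8]
width: 10.9
grip_force: 40.0
t 2.6 at [397.1 310.  147.7] psi 16.4 w 10.9 grip 40.0 F [ 0.2 -0.7 -1.8] q6 0.26
slide [-58.15   2.3    0.66] rot [  0.2   -0.49 105.06]
```

```bash
python3 -m jog '[{"hand":255,"slide":[-3,0,0],"rotation":[0,0,6]},{"hand":255,"slide":[-7,0.3,0],"rotation":[0,0,14]},{"hand":255,"slide":[-12,0.5,0],"rotation":[0,0,22]},{"hand":255,"slide":[-17,0.7,0],"rotation":[0,0,30]},{"hand":255,"slide":[-22,0.9,0],"rotation":[0,0,38]},{"hand":255,"slide":[-27,1.1,0],"rotation":[0,0,46]},{"hand":255,"slide":[-32,1.3,0],"rotation":[0,0,54]},{"hand":255,"slide":[-37,1.5,0],"rotation":[0,0,62]},{"hand":255,"slide":[-42,1.7,0],"rotation":[0,0,70]},{"hand":255,"slide":[-47,1.9,0],"rotation":[0,0,78]},{"hand":255,"slide":[-51,2.1,0],"rotation":[0,0,86]},{"hand":255,"slide":[-54,2.2,0],"rotation":[0,0,94]}]'; python3 go.py 583 -241.5 140 -88.7
```

```text
t: 3.85
position: [568.3, -206.0, 141.9]
tool_rot: [-3.124, -0.327, 0.001]
wrist_force: [1.0, -0.1, -0.8]
width: 10.7
grip_force: 40.0
t 3.9 at [ 568.3 -206.   141.9] psi -78.1 w 10.7 grip 40.0 F [ 1.  -0.1 -0.8] q6 0.92
slide [0.71 3.77 0.19] rot [-1.000e-02  3.000e-02  1.064e+01]
```

```bash
python3 -m jog '[{"hand":255,"slide":[0.4,2.5,0],"rotation":[0,0,6]},{"hand":255,"slide":[0.7,3.7,0.2],"rotation":[0,0,10.6]},{"hand":255,"slide":[0.7,3.7,0.2],"rotation":[0,0,10.6]},{"hand":255,"slide":[0.7,3.7,0.2],"rotation":[0,0,10.6]}]'; python3 go.py 583 -241.5 40 -88.7
cat > look.py <<'E'
import sys
from go import *
from rig import eyes
f=eyes.grab_frame("wrist"); im=f["pixels"][:,:,::-1].copy()
n=sys.argv[2]; x,y,a=IN[n]
for z,c in((0,(0,255,255)),(30,(0,255,0))):
    q=p(f,[[*place(n,u,v),z] for u,v in((-78,-117.5),(78,-117.5),(78,117.5),(-78,117.5))]); cv2.polylines(im,[q.round().astype(int)],True,c,1)
cv2.imwrite(sys.argv[1],im)
E
python3 look.py pics/w2.png spanner
```

```text
t: 4.25
position: [582.2, -237.5, 140.1]
tool_rot: [-3.14, -0.051, 0.002]
wrist_force: [0.6, 1.2, -0.9]
width: 10.6
grip_force: 40.0
t 4.2 at [ 582.2 -237.5  140.1] psi -88.1 w 10.6 grip 40.0 F [ 0.6  1.2 -0.9] q6 1.06
slide [ 0.08  0.41 10.01] rot [-0.05  0.08  0.58]
```

View pics/w2.png

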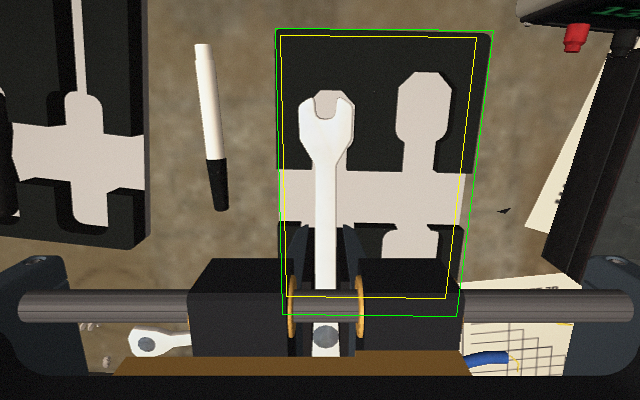

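```bash
python3 -m jog '[{"hand":255,"slide":[0,0,4],"rotation":[0,0,0]},{"hand":255,"slide":[0,0,7],"rotation":[0,0,0]},{"hand":255,"slide":[0,0,7],"rotation":[0,0,0]},{"hand":255,"slide":[0,0,7],"rotation":[0,0,0]}]'; python3 go.py 583 -241.5 20.5 -88.7
```

```text
t: 4.7
position: [582.7, -237.3, 71.5]
tool_rot: [-3.141, -0.051, 0.001]
wrist_force: [0.6, -0.0, -1.3]
width: 10.7
grip_force: 40.0
t 4.7 at [ 582.7 -237.3   71.5] psi -88.1 w 10.7 grip 40.0 F [ 0.6 -0.  -1.3] q6 1.06
slide [0.01 0.42 5.1 ] rot [-0.02  0.04  0.55]
```

```bash
python3 -m jog '[{"hand":255,"slide":[0,0.4,0.5],"rotation":[0,0,0.5]},{"hand":255,"slide":[0,0.4,2.5],"rotation":[0,0,0.5]},{"hand":255,"slide":[0,0.4,4],"rotation":[0,0,0.5]},{"hand":255,"slide":[0,0.4,4.7],"rotation":[0,0,0.5]},{"hand":255,"slide":[0,0.4,5.1],"rotation":[0,0,0.5]},{"hand":255,"slide":[0,0.4,5.1],"rotation":[0,0,0.5]},{"hand":255,"slide":[0,0.4,5.1],"rotation":[0,0,0.5]}]'; python3 go.py 583 -241.5 20.5 -88.7
```

```text
t: 5.4
position: [583.3, -242.1, 20.4]
tool_rot: [3.141, 0.035, 0.001]
wrist_force: [-0.3, 0.2, -0.6]
width: 10.7
grip_force: 40.0
t 5.4 at [ 583.3 -242.1   20.4] psi -88.7 w 10.7 grip 40.0 F [-0.3  0.2 -0.6] q6 1.06
slide [-0.03 -0.07 -0.01] rot [ 0.02 -0.04 -0.04]
```

```bash
python3 -m jog '[{"hand":130,"slide":[0,0,0],"rotation":[0,0,0]},{"hand":130,"slide":[0,0,0],"rotation":[0,0,0]},{"hand":130,"slide":[0,0,0],"rotation":[0,0,0]},{"hand":130,"slide":[0,0,0],"rotation":[0,0,0]},{"hand":130,"slide":[0,0,-3],"rotation":[0,0,0]},{"hand":130,"slide":[0,0,-8],"rotation":[0,0,0]},{"hand":130,"slide":[0,0,-13],"rotation":[0,0,0]},{"hand":130,"slide":[0,0,-13],"rotation":[0,0,0]}]'; python3 go.py 423.6 -161 140 7.5;  python3 look.py pics/w3.png spanner
```

```text
t: 6.2
position: [586.1, -243.6, 156.8]
tool_rot: [3.136, 0.035, 0.014]
wrist_force: [0.8, 0.2, -1.0]
width: 44.9
grip_force: 0.0
t 6.2 at [ 586.1 -243.6  156.8] psi -88.7 w 44.9 grip 0.0 F [ 0.8  0.2 -1. ] q6 1.06
slide [-16.08  -8.62   1.49] rot [  0.66  -0.15 -96.23]
```

View pics/w3.png

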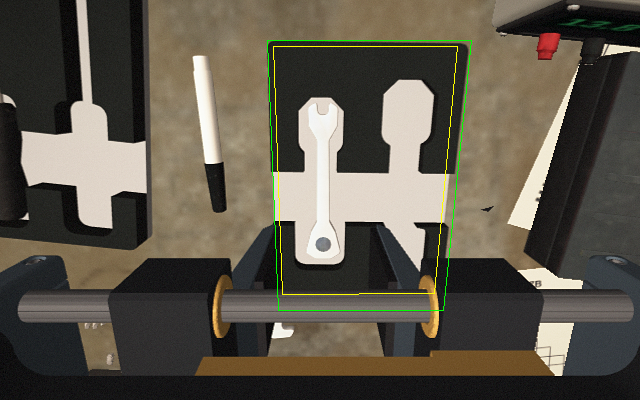

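Small spanner lies centred in the short cut-out (323,180). Next: large spanner, gripped away from the vise first.

```bash
python3 -m jog '[{"hand":110,"slide":[-3,-2,0],"rotation":[0,0,-8]},{"hand":110,"slide":[-6,-3,0],"rotation":[0,0,-16]},{"hand":110,"slide":[-9,-4,0],"rotation":[0,0,-24]},{"hand":110,"slide":[-12,-5,0],"rotation":[0,0,-32]},{"hand":110,"slide":[-14,-6,0],"rotation":[0,0,-40]},{"hand":110,"slide":[-16,-7,0],"rotation":[0,0,-48]},{"hand":110,"slide":[-16.2,-8,0],"rotation":[0,0,-56]},{"hand":110,"slide":[-16.2,-8.6,0],"rotation":[0,0,-64]},{"hand":110,"slide":[-16.2,-8.6,0],"rotation":[0,0,-72]},{"hand":110,"slide":[-16.2,-8.6,0],"rotation":[0,0,-80]},{"hand":110,"slide":[-16.2,-8.6,0],"rotation":[0,0,-88]},{"hand":110,"slide":[-16.2,-8.6,0],"rotation":[0,0,-96.2]}]'; python3 -m jog '[{"hand":110,"slide":[0,0,0],"rotation":[0,0,0]},{"hand":110,"slide":[0,0,0],"rotation":[0,0,0]}]';python3 go.py 423.6 -161 3 7.5
python3 - <<'E'
from rig import eyes; import cv2
from h import *
f=eyes.grab_frame("wrist"); im=f["pixels"][:,:,::-1].copy()
for k in(-84,-30,0,40,84):
    q=p(f,[428.6-.13*k,-131.1+.99*k,5])[0]; cv2.circle(im,tuple(int(v) for v in q),3,(0,0,255),1)
cv2.imwrite("pics/w4.png",im)
E
```

```text
t: 7.45
position: [418.6, -159.2, 149.2]
tool_rot: [-2.064, -2.366, 0.001]
wrist_force: [-0.9, -0.0, 0.1]
width: 52.0
grip_force: 0.0
t: 7.65
position: [418.8, -159.4, 149.5]
tool_rot: [-2.077, -2.356, 0.0]
wrist_force: [0.0, -0.5, 0.5]
width: 51.9
grip_force: 0.0
t 7.7 at [ 418.8 -159.4  149.5] psi 7.2 w 51.9 grip 0.0 F [ 0.  -0.5  0.5] q6 -0.62
slide [-0.23  0.47 14.65] rot [-0.05 -0.03 -0.3 ]
```

View pics/w4.png

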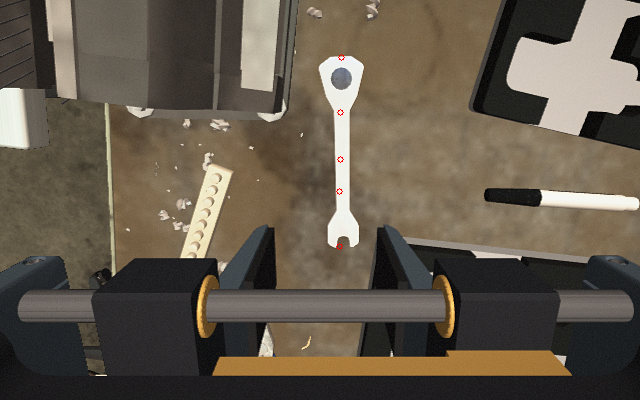

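```bash
python3 -m jog '[{"hand":110,"slide":[-0.2,0.5,5],"rotation":[0,0,0]},{"hand":110,"slide":[-0.2,0.5,10],"rotation":[0,0,0]},{"hand":110,"slide":[-0.2,0.5,13.5],"rotation":[0,0,0]},{"hand":110,"slide":[-0.2,0.5,14.6],"rotation":[0,0,0]},{"hand":110,"slide":[-0.2,0.5,14.6],"rotation":[0,0,0]},{"hand":255,"slide":[-0.2,0.5,14.6],"rotation":[0,0,0]},{"hand":255,"slide":[-0.2,0.5,14.6],"rotation":[0,0,0]},{"hand":255,"slide":[-0.2,0.5,14.6],"rotation":[0,0,0]},{"hand":255,"slide":[-0.2,0.5,14.6],"rotation":[0,0,0]},{"hand":255,"slide":[-0.2,0.5,14.6],"rotation":[0,0,0]},{"hand":255,"slide":[-0.2,0.5,14.6],"rotation":[0,0,0]}]' 50
python3 -m jog '[{"hand":255,"slide":[0,0,-0.8],"rotation":[0,0,0]},{"hand":255,"slide":[-2,0,-0.8],"rotation":[0,0,0]},{"hand":255,"slide":[-4,0,-0.8],"rotation":[0,0,0]},{"hand":255,"slide":[-6,0,-0.8],"rotation":[0,0,0]},{"hand":255,"slide":[-6,0,-0.8],"rotation":[0,0,0]},{"hand":255,"slide":[-6,0,-0.3],"rotation":[0,0,0]},{"hand":255,"slide":[-6,0,0],"rotation":[0,0,0]},{"hand":255,"slide":[-6,0,0],"rotation":[0,0,0]},{"hand":150,"slide":[-6,0,0],"rotation":[0,0,0]},{"hand":150,"slide":[-6,0,0],"rotation":[0,0,0]},{"hand":150,"slide":[-6,0,0],"rotation":[0,0,0]},{"hand":150,"slide":[-6,0,0],"rotation":[0,0,0]}]'; python3 go.py 423.6 -161 3 7.5
```

```text
t: 8.8
position: [424.7, -161.1, 4.4]
tool_rot: [2.072, 2.36, 0.0]
wrist_force: [-0.2, 0.5, 11.2]
width: 12.6
grip_force: 49.8
t: 10.0
position: [432.0, -220.1, 3.8]
tool_rot: [-2.072, -2.361, 0.0]
wrist_force: [-0.3, 0.7, 0.3]
width: 37.2
grip_force: 0.0
t 10.0 at [ 432.  -220.1    3.8] psi 7.5 w 37.2 grip 0.0 F [-0.3  0.7  0.3] q6 -0.72
slide [ 5.97 -0.06  0.08] rot [-0.02 -0.02 -0.02]
```

```bash
python3 -m jog '[{"hand":150,"slide":[2,0,0],"rotation":[0,0,0]},{"hand":150,"slide":[4,0,0],"rotation":[0,0,0]},{"hand":150,"slide":[4,0,0],"rotation":[0,0,0]},{"hand":255,"slide":[4,0,0],"rotation":[0,0,0]},{"hand":255,"slide":[4,0,0],"rotation":[0,0,0]},{"hand":255,"slide":[4,0,0],"rotation":[0,0,0]},{"hand":255,"slide":[4,0,0],"rotation":[0,0,0]},{"hand":255,"slide":[4,0,0],"rotation":[0,0,0]},{"hand":255,"slide":[4,0,-3],"rotation":[0,0,0]},{"hand":255,"slide":[4,0,-8],"rotation":[0,0,0]},{"hand":255,"slide":[4,0,-13],"rotation":[0,0,0]},{"hand":255,"slide":[4,0,-13],"rotation":[0,0,0]}]'; python3 go.py 582.6 -313.5 130 91.3
```

```text
t: 11.2
position: [429.3, -182.1, 139.1]
tool_rot: [2.067, 2.355, 0.003]
wrist_force: [0.1, -0.2, -2.9]
width: 12.6
grip_force: 50.0
t 11.2 at [ 429.3 -182.1  139.1] psi 7.5 w 12.6 grip 50.0 F [ 0.1 -0.2 -2.9] q6 -0.66
slide [-15.01  13.49   1.08] rot [  0.1    0.52 -83.84]
```

```bash
python3 -m jog '[{"hand":255,"slide":[-2,2,0],"rotation":[0,0,-6]},{"hand":255,"slide":[-4,4,0],"rotation":[0,0,-14]},{"hand":255,"slide":[-6,6,0],"rotation":[0,0,-22]},{"hand":255,"slide":[-8,8,0],"rotation":[0,0,-30]},{"hand":255,"slide":[-10,9,0],"rotation":[0,0,-38]},{"hand":255,"slide":[-12,11,0],"rotation":[0,0,-46]},{"hand":255,"slide":[-14,12,0],"rotation":[0,0,-54]},{"hand":255,"slide":[-15,13.5,0],"rotation":[0,0,-62]},{"hand":255,"slide":[-15,13.5,0],"rotation":[0,0,-70]},{"hand":255,"slide":[-15,13.5,0],"rotation":[0,0,-78]},{"hand":255,"slide":[-15,13.5,0],"rotation":[0,0,-83.8]},{"hand":255,"slide":[-15,13.5,0],"rotation":[0,0,-83.8]}]'; python3 -m jog '[{"hand":255,"slide":[0,0,0],"rotation":[0,0,0]},{"hand":255,"slide":[0,0,0],"rotation":[0,0,0]}]'; python3 go.py 582.6 -313.5 20.5 91.3;  python3 look.py pics/w5.png spanner
```

```text
t: 12.4
position: [579.8, -311.8, 133.0]
tool_rot: [0.037, -3.14, -0.001]
wrist_force: [0.2, 0.6, -0.8]
width: 12.2
grip_force: 50.0
t: 12.6
position: [580.1, -311.9, 133.6]
tool_rot: [0.03, -3.141, -0.0]
wrist_force: [-0.4, 0.3, -1.0]
width: 12.2
grip_force: 50.0
t 12.6 at [ 580.1 -311.9  133.6] psi 91.1 w 12.2 grip 50.0 F [-0.4  0.3 -1. ] q6 -2.17
slide [-0.25 -0.17 11.31] rot [ 0.01 -0.02 -0.19]
```

View pics/w5.png

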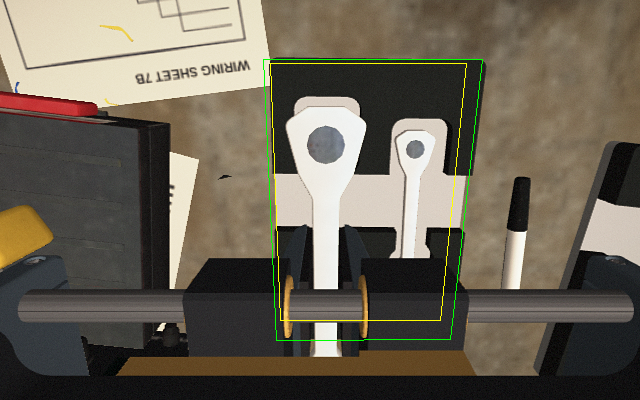

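```bash
python3 -m jog '[{"hand":255,"slide":[-0.2,-0.2,4],"rotation":[0,0,0]},{"hand":255,"slide":[-0.2,-0.2,7.5],"rotation":[0,0,0]},{"hand":255,"slide":[-0.2,-0.2,9.5],"rotation":[0,0,0]},{"hand":255,"slide":[-0.2,-0.2,10.7],"rotation":[0,0,0]},{"hand":255,"slide":[-0.2,-0.2,11.2],"rotation":[0,0,0]},{"hand":255,"slide":[-0.2,-0.2,11.2],"rotation":[0,0,0]},{"hand":255,"slide":[-0.2,-0.2,11.2],"rotation":[0,0,0]}]'; python3 go.py 582.6 -313.5 20.5 91.3
```

```text
t: 13.35
position: [582.9, -314.3, 23.0]
tool_rot: [-0.034, 3.14, -0.001]
wrist_force: [0.4, -0.0, -1.4]
width: 12.3
grip_force: 50.0
t 13.3 at [ 582.9 -314.3   23. ] psi 91.2 w 12.3 grip 50.0 F [ 0.4 -0.  -1.4] q6 -2.18
slide [0.03 0.08 0.25] rot [-0.05  0.08 -0.06]
```

Free of contact; lower the last 2 mm, release, rise.

```bash
python3 -m jog '[{"hand":255,"slide":[0,0,0.2],"rotation":[0,0,0]},{"hand":255,"slide":[0,0,0.2],"rotation":[0,0,0]},{"hand":130,"slide":[0,0,0.2],"rotation":[0,0,0]},{"hand":130,"slide":[0,0,0.2],"rotation":[0,0,0]},{"hand":130,"slide":[0,0,0.2],"rotation":[0,0,0]},{"hand":130,"slide":[0,0,0.2],"rotation":[0,0,0]},{"hand":130,"slide":[0,0,-3],"rotation":[0,0,0]},{"hand":130,"slide":[0,0,-8],"rotation":[0,0,0]},{"hand":130,"slide":[0,0,-13],"rotation":[0,0,0]},{"hand":130,"slide":[0,0,-13],"rotation":[0,0,0]}]';  python3 look.py pics/w6.png spanner; python3 go.py 374 -344 140 15.8
```

```text
t: 14.35
position: [585.3, -315.8, 159.1]
tool_rot: [-0.035, 3.133, -0.009]
wrist_force: [1.7, -0.0, -1.0]
width: 44.7
grip_force: 0.0
t 14.4 at [ 584.  -314.9  155.7] psi 91.3 w 44.8 grip 0.0 F [-0.4 -0.5  0.3] q6 -2.18
slide [21.07 -2.44  1.47] rot [2.000e-02 4.000e-01 7.547e+01]
```

View pics/w6.png

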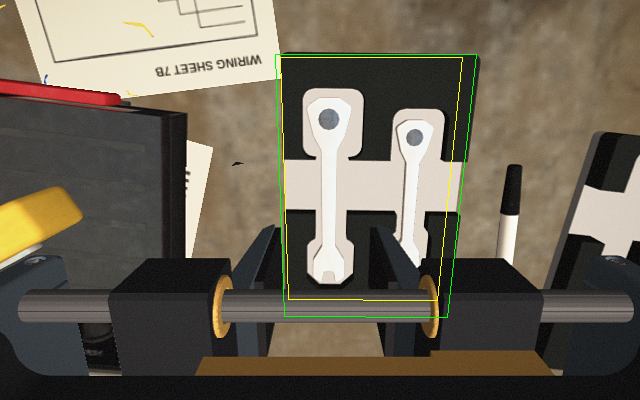

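Both spanners lie in their cut-outs (long one at (328,190)). Now the pliers.

```bash
python3 -m jog '[{"hand":80,"slide":[3,0,0],"rotation":[0,0,8]},{"hand":80,"slide":[7,-1,0],"rotation":[0,0,16]},{"hand":80,"slide":[11,-1.5,0],"rotation":[0,0,24]},{"hand":80,"slide":[15,-2,0],"rotation":[0,0,32]},{"hand":80,"slide":[18,-2.2,0],"rotation":[0,0,40]},{"hand":80,"slide":[20,-2.4,0.5],"rotation":[0,0,48]},{"hand":80,"slide":[21,-2.4,1],"rotation":[0,0,56]},{"hand":80,"slide":[21,-2.4,1.4],"rotation":[0,0,64]},{"hand":80,"slide":[21,-2.4,1.4],"rotation":[0,0,72]},{"hand":80,"slide":[21,-2.4,1.4],"rotation":[0,0,75.5]},{"hand":80,"slide":[21,-2.4,1.4],"rotation":[0,0,75.5]},{"hand":80,"slide":[21,-2.4,1.4],"rotation":[0,0,75.5]}]'; python3 go.py 374 -344 3 15.8
python3 - <<'E'
from rig import eyes; import cv2,pickle
from h import *
f=eyes.grab_frame("wrist"); pickle.dump(f,open("wp.pkl","wb")); im=f["pixels"][:,:,::-1].copy()
for k in(-78,-12,0,78):
    q=p(f,[377.4+.273*k,-355.3-.962*k,6])[0]; print(k,q); cv2.circle(im,tuple(int(v) for v in q),3,(0,0,255),1)
cv2.imwrite("pics/w7.png",im)
E
```

```text
t: 15.6
position: [372.6, -342.2, 137.4]
tool_rot: [-1.892, -2.506, -0.0]
wrist_force: [-0.4, 0.7, 0.7]
width: 62.5
grip_force: 0.0
t 15.6 at [ 372.6 -342.2  137.4] psi 15.9 w 62.5 grip 0.0 F [-0.4  0.7  0.7] q6 -1.14
slide [-0.23  0.09 13.44] rot [-0.02 -0.06  0.09]
-78 [326.46777159 116.60390708]
-12 [326.27333551 194.26628657]
0 [326.24041659 207.41488289]
78 [326.04234173 286.53067821]
```

View pics/w7.png

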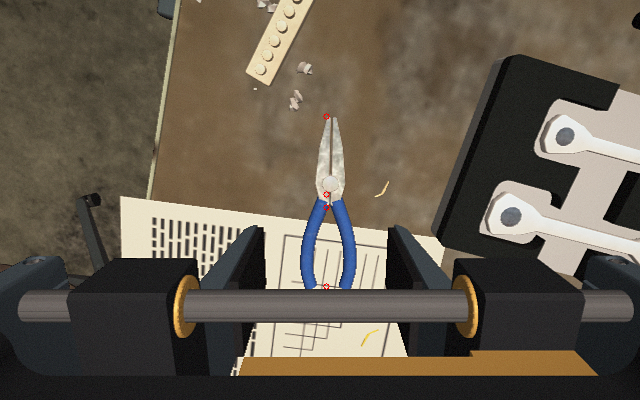

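```bash
python3 -m jog '[{"hand":80,"slide":[-0.2,0.2,5],"rotation":[0,0,0]},{"hand":80,"slide":[-0.2,0.2,10],"rotation":[0,0,0]},{"hand":80,"slide":[-0.2,0.2,12.8],"rotation":[0,0,0]},{"hand":80,"slide":[-0.2,0.2,13.4],"rotation":[0,0,0]},{"hand":80,"slide":[-0.2,0.2,13.4],"rotation":[0,0,0]},{"hand":255,"slide":[-0.2,0.2,13.4],"rotation":[0,0,0]},{"hand":255,"slide":[-0.2,0.2,13.4],"rotation":[0,0,0]},{"hand":255,"slide":[-0.2,0.2,13.4],"rotation":[0,0,0]},{"hand":255,"slide":[-0.2,0.2,13.4],"rotation":[0,0,0]},{"hand":255,"slide":[-0.2,0.2,13.4],"rotation":[0,0,0]},{"hand":255,"slide":[-0.2,0.2,13.4],"rotation":[0,0,0]}]' 50;python3 go.py 374 -344 3 15.8
python3 -m jog '[{"hand":255,"slide":[0,0,-3],"rotation":[0,0,0]},{"hand":255,"slide":[0,0,-8],"rotation":[0,0,0]},{"hand":255,"slide":[0,0,-13],"rotation":[0,0,0]},{"hand":255,"slide":[0,0,-16],"rotation":[0,0,0]},{"hand":255,"slide":[0,0,-16],"rotation":[0,0,0]}]'; python3 go.py 520 -10 160 -50;python3 go.py 618.1 247.1 160 -98
```

```text
t: 16.75
position: [375.8, -344.4, 4.5]
tool_rot: [1.895, 2.504, -0.001]
wrist_force: [-0.9, -0.4, 8.1]
width: 26.6
grip_force: 47.2
t 16.8 at [ 375.8 -344.4    4.5] psi 15.8 w 26.6 grip 47.2 F [-0.9 -0.4  8.1] q6 -1.13
slide [ 0.08 -0.16  0.15] rot [ 0.04  0.08 -0.03]
t: 17.25
position: [376.7, -345.4, 167.9]
tool_rot: [1.892, 2.5, -0.002]
wrist_force: [-0.3, 0.5, -2.8]
width: 26.3
grip_force: 47.3
t 17.2 at [ 376.7 -345.4  167.9] psi 15.8 w 26.3 grip 47.3 F [-0.3  0.5 -2.8] q6 -1.13
slide [28.39 22.9   0.68] rot [ 0.35  0.22 65.76]
t 17.2 at [ 376.7 -345.4  167.9] psi 15.8 w 26.3 grip 47.3 F [-0.3  0.5 -2.8] q6 -1.13
slide [50.46 39.33  0.59] rot [4.5000e-01 7.0000e-02 1.1376e+02]
```

```bash
python3 -m jog '[{"hand":255,"slide":[3,3,0],"rotation":[0,0,6]},{"hand":255,"slide":[7,6,0],"rotation":[0,0,14]},{"hand":255,"slide":[11,9,0],"rotation":[0,0,22]},{"hand":255,"slide":[15,12,0],"rotation":[0,0,30]},{"hand":255,"slide":[19,15,0],"rotation":[0,0,38]},{"hand":255,"slide":[23,18,0],"rotation":[0,0,46]},{"hand":255,"slide":[27,21,0],"rotation":[0,0,54]},{"hand":255,"slide":[31,24,0],"rotation":[0,0,62]},{"hand":255,"slide":[35,27,0],"rotation":[0,0,70]},{"hand":255,"slide":[38,30,0],"rotation":[0,0,78]},{"hand":255,"slide":[41,32,0],"rotation":[0,0,86]},{"hand":255,"slide":[43,33.5,0],"rotation":[0,0,94]}]'; python3 go.py 618.1 247.1 140 -98
```

```text
t: 18.45
position: [570.2, 134.9, 162.7]
tool_rot: [3.1, 0.506, -0.003]
wrist_force: [1.5, -0.7, -2.1]
width: 26.3
grip_force: 47.3
t 18.4 at [570.2 134.9 162.7] psi -71.5 w 26.3 grip 47.3 F [ 1.5 -0.7 -2.1] q6 1.38
slide [ 8.12 -9.11  2.26] rot [1.000e-02 1.000e-01 2.655e+01]
```

```bash
python3 -m jog '[{"hand":255,"slide":[2.5,-3,0.5],"rotation":[0,0,7]},{"hand":255,"slide":[5,-6,1],"rotation":[0,0,14]},{"hand":255,"slide":[7,-8,1.5],"rotation":[0,0,20]},{"hand":255,"slide":[8,-8.5,1.5],"rotation":[0,0,25]},{"hand":255,"slide":[8,-8.5,1.5],"rotation":[0,0,25]},{"hand":255,"slide":[8,-8.5,1.5],"rotation":[0,0,25]}]'; python3 look.py pics/w8.png pliers; python3 go.py 618.1 247.1 20.5 -98
```

```text
t: 19.05
position: [617.9, 239.0, 147.8]
tool_rot: [3.137, -0.164, -0.003]
wrist_force: [0.2, -0.8, -2.0]
width: 26.3
grip_force: 47.3
t 19.1 at [617.9 238.7 148.2] psi -96.0 w 26.3 grip 47.3 F [ 0.2  0.5 -2.8] q6 1.95
slide [-0.05 -0.85 12.77] rot [0.04 0.08 1.99]
```

View pics/w8.png

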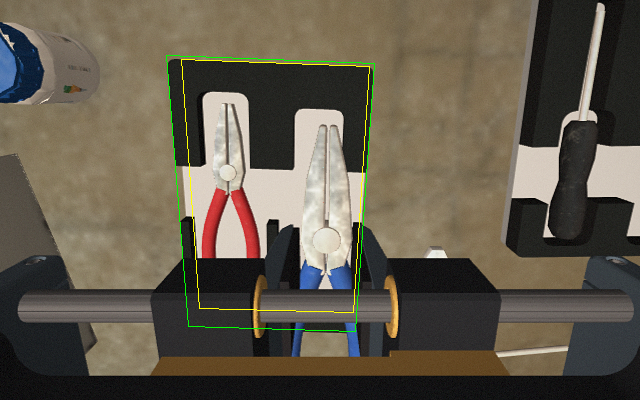

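```bash
python3 -m jog '[{"hand":255,"slide":[0,-0.8,3],"rotation":[0,0,2]},{"hand":255,"slide":[0,-0.8,7],"rotation":[0,0,2]},{"hand":255,"slide":[0,-0.8,10],"rotation":[0,0,2]},{"hand":255,"slide":[0,-0.8,12],"rotation":[0,0,2]},{"hand":255,"slide":[0,-0.8,12.6],"rotation":[0,0,2]},{"hand":255,"slide":[0,-0.8,12.6],"rotation":[0,0,2]},{"hand":255,"slide":[0,-0.8,12.6],"rotation":[0,0,2]}]'; python3 go.py 618.1 247.1 20.5 -98
```

```text
t: 19.8
position: [620.1, 247.3, 24.2]
tool_rot: [-3.133, 0.222, -0.002]
wrist_force: [-0.2, 0.8, -1.7]
width: 26.4
grip_force: 47.3
t 19.8 at [620.1 247.3  24.2] psi -98.1 w 26.4 grip 47.3 F [-0.2  0.8 -1.7] q6 2.00
slide [-0.2   0.05  0.37] rot [-0.04 -0.08 -0.12]
```

```bash
python3 -m jog '[{"hand":255,"slide":[-0.1,0,0.3],"rotation":[0,0,0]},{"hand":255,"slide":[-0.1,0,0.3],"rotation":[0,0,0]},{"hand":125,"slide":[-0.1,0,0.3],"rotation":[0,0,0]},{"hand":125,"slide":[-0.1,0,0.3],"rotation":[0,0,0]},{"hand":125,"slide":[-0.1,0,0.3],"rotation":[0,0,0]},{"hand":125,"slide":[-0.1,0,0.3],"rotation":[0,0,0]},{"hand":125,"slide":[-0.1,0,-3],"rotation":[0,0,0]},{"hand":125,"slide":[-0.1,0,-8],"rotation":[0,0,0]},{"hand":125,"slide":[-0.1,0,-13],"rotation":[0,0,0]},{"hand":125,"slide":[-0.1,0,-13],"rotation":[0,0,0]}]';  python3 look.py pics/w9.png pliers; python3 go.py 430 157 140 -0.8; python3 go.py 430 157 140 179.2
```

```text
t: 20.8
position: [621.9, 248.7, 160.2]
tool_rot: [-3.13, 0.222, -0.016]
wrist_force: [0.7, 1.4, -0.5]
width: 46.7
grip_force: 0.0
t 20.9 at [620.4 248.2 156.8] psi -98.1 w 46.6 grip 0.0 F [ 0.3 -0.1 -0.9] q6 2.00
slide [-17.57  11.72   1.54] rot [  0.17  -0.39 -97.33]
t 20.9 at [620.4 248.2 156.8] psi -98.1 w 46.6 grip 0.0 F [ 0.3 -0.1 -0.9] q6 2.00
slide [-17.57  11.72   1.54] rot [-0.37 -0.17 82.67]
```

View pics/w9.png

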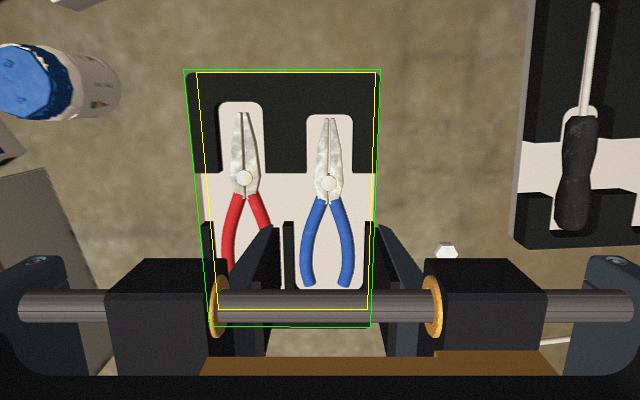

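Blue pliers seated (330,200), red ones untouched. Last: the screwdriver.

```bash
python3 -m jog '[{"hand":80,"slide":[-2,1,0],"rotation":[0,0,-8]},{"hand":80,"slide":[-4,2.5,0],"rotation":[0,0,-16]},{"hand":80,"slide":[-6,4,0],"rotation":[0,0,-24]},{"hand":80,"slide":[-8,5.5,0],"rotation":[0,0,-32]},{"hand":80,"slide":[-10,7,0],"rotation":[0,0,-40]},{"hand":80,"slide":[-12,8.5,0],"rotation":[0,0,-48]},{"hand":80,"slide":[-14,10,0],"rotation":[0,0,-56]},{"hand":80,"slide":[-16,11,0],"rotation":[0,0,-64]},{"hand":80,"slide":[-17.5,11.7,0],"rotation":[0,0,-72]},{"hand":80,"slide":[-17.5,11.7,1],"rotation":[0,0,-80]},{"hand":80,"slide":[-17.5,11.7,1],"rotation":[0,0,-88]},{"hand":80,"slide":[-17.5,11.7,1],"rotation":[0,0,-96.5]}]'; python3 -m jog '[{"hand":80,"slide":[0,0,0],"rotation":[0,0,0]},{"hand":80,"slide":[0,0,0],"rotation":[0,0,0]}]'; python3 go.py 430 157 4 -0.8
python3 - <<'E'
from rig import eyes; import cv2
from h import *
f=eyes.grab_frame("wrist"); im=f["pixels"][:,:,::-1].copy()
for k in(-145,-100,-45,0,55):
    q=p(f,[430+.015*k,157+k,12.5])[0]; cv2.circle(im,tuple(int(v) for v in q),3,(0,255,0),1)
cv2.imwrite("pics/w10.png",im)
E
```

```text
t: 22.05
position: [427.8, 156.3, 142.1]
tool_rot: [-2.246, -2.195, 0.003]
wrist_force: [0.8, -0.7, -0.3]
width: 62.7
grip_force: 0.0
t: 22.25
position: [428.3, 156.5, 142.5]
tool_rot: [-2.258, -2.184, 0.001]
wrist_force: [-0.3, 0.6, 0.2]
width: 62.6
grip_force: 0.0
t 22.2 at [428.3 156.5 142.5] psi -1.9 w 62.6 grip 0.0 F [-0.3  0.6  0.2] q6 0.25
slide [ 0.06  0.18 13.85] rot [-0.05  0.01 -1.1 ]
```

View pics/w10.png

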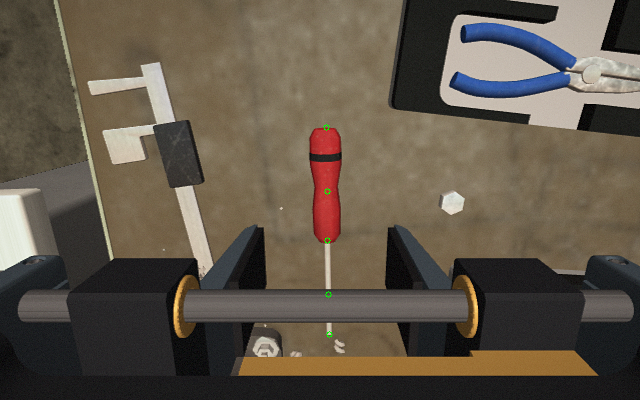

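```bash
python3 -m jog '[{"hand":80,"slide":[0,0.2,5],"rotation":[0,0,-1]},{"hand":80,"slide":[0,0.2,10],"rotation":[0,0,-1]},{"hand":80,"slide":[0,0.2,13.2],"rotation":[0,0,-1]},{"hand":80,"slide":[0,0.2,13.9],"rotation":[0,0,-1]},{"hand":80,"slide":[0,0.2,13.9],"rotation":[0,0,-1]},{"hand":255,"slide":[0,0.2,13.9],"rotation":[0,0,-1]},{"hand":255,"slide":[0,0.2,13.9],"rotation":[0,0,-1]},{"hand":255,"slide":[0,0.2,13.9],"rotation":[0,0,-1]},{"hand":255,"slide":[0,0.2,13.9],"rotation":[0,0,-1]},{"hand":255,"slide":[0,0.2,13.9],"rotation":[0,0,-1]},{"hand":255,"slide":[0,0.2,13.9],"rotation":[0,0,-1]}]' 40;python3 go.py 430 157 3 0
python3 -m jog '[{"hand":255,"slide":[0,0,-3],"rotation":[0,0,0]},{"hand":255,"slide":[0,0,-8],"rotation":[0,0,0]},{"hand":255,"slide":[0,0,-13],"rotation":[0,0,0]},{"hand":255,"slide":[0,0,-15],"rotation":[0,0,0]},{"hand":255,"slide":[0,0,-15],"rotation":[0,0,0]}]'; python3 go.py 608.1 -42.1 140 84.8
```

```text
t: 23.4
position: [430.8, 156.5, 4.4]
tool_rot: [2.234, 2.209, 0.001]
wrist_force: [-1.5, -0.4, 10.9]
width: 24.6
grip_force: 39.8
t 23.4 at [430.8 156.5   4.4] psi -0.6 w 24.6 grip 39.8 F [-1.5 -0.4 10.9] q6 0.23
slide [ 0.04 -0.08  0.14] rot [ 0.03 -0.01 -0.64]
t: 23.9
position: [432.2, 156.9, 156.8]
tool_rot: [2.232, 2.207, 0.007]
wrist_force: [0.3, 0.1, -1.1]
width: 24.8
grip_force: 39.8
t 23.9 at [432.2 156.9 156.8] psi -0.6 w 24.8 grip 39.8 F [ 0.3  0.1 -1.1] q6 0.23
slide [-19.7   17.8    1.75] rot [  0.3    0.17 -85.43]
```

```bash
python3 -m jog '[{"hand":255,"slide":[-1,2,0],"rotation":[0,0,-6]},{"hand":255,"slide":[-2.5,4,0],"rotation":[0,0,-14]},{"hand":255,"slide":[-5,6,0],"rotation":[0,0,-22]},{"hand":255,"slide":[-7,8,0],"rotation":[0,0,-30]},{"hand":255,"slide":[-9,10,0],"rotation":[0,0,-38]},{"hand":255,"slide":[-11,12,0],"rotation":[0,0,-46]},{"hand":255,"slide":[-13,13.5,0],"rotation":[0,0,-54]},{"hand":255,"slide":[-15,15,0],"rotation":[0,0,-62]},{"hand":255,"slide":[-17,16.5,0],"rotation":[0,0,-70]},{"hand":255,"slide":[-19,17.5,0.5],"rotation":[0,0,-78]},{"hand":255,"slide":[-19.6,17.7,1],"rotation":[0,0,-84]},{"hand":255,"slide":[-19.6,17.7,1],"rotation":[0,0,-85.4]}]'; python3 -m jog '[{"hand":255,"slide":[0,0,0],"rotation":[0,0,0]},{"hand":255,"slide":[0,0,0],"rotation":[0,0,0]}]'; python3 look.py pics/w11.png driver; python3 go.py 608.1 -42.1 14 84.8
```

```text
t: 25.1
position: [604.8, -42.3, 141.8]
tool_rot: [-0.141, -3.135, -0.0]
wrist_force: [-0.0, 0.8, -0.4]
width: 24.4
grip_force: 39.8
t: 25.3
position: [605.1, -40.8, 143.7]
tool_rot: [-0.147, -3.137, -0.0]
wrist_force: [0.8, -0.1, -0.4]
width: 24.5
grip_force: 39.8
t 25.4 at [605.2 -40.8 143.9] psi 84.7 w 24.5 grip 39.8 F [ 0.4  0.2 -0.7] q6 -1.64
slide [-0.3  -0.1  12.99] rot [ 0.01 -0.02 -0.12]
```

View pics/w11.png

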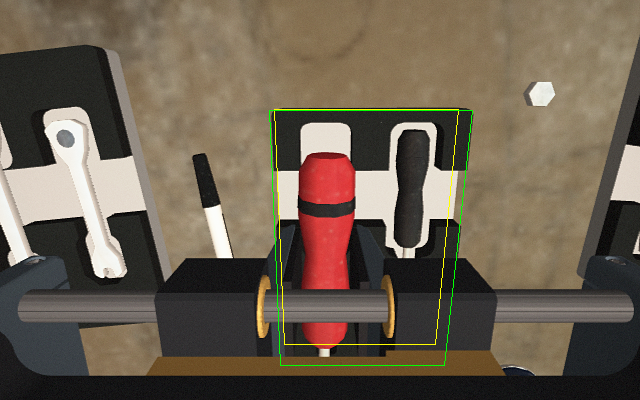

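```bash
python3 -m jog '[{"hand":255,"slide":[-0.3,-0.1,3],"rotation":[0,0,0]},{"hand":255,"slide":[-0.3,-0.1,7],"rotation":[0,0,0]},{"hand":255,"slide":[-0.3,-0.1,10],"rotation":[0,0,0]},{"hand":255,"slide":[-0.3,-0.1,12],"rotation":[0,0,0]},{"hand":255,"slide":[-0.3,-0.1,12.8],"rotation":[0,0,0]},{"hand":255,"slide":[-0.3,-0.1,12.8],"rotation":[0,0,0]},{"hand":255,"slide":[-0.3,-0.1,12.8],"rotation":[0,0,0]}]'; python3 go.py 608.1 -42.1 14.4 84.8
```

```text
t: 26.05
position: [608.9, -42.6, 16.7]
tool_rot: [0.144, 3.137, -0.0]
wrist_force: [-1.1, -0.6, -0.3]
width: 24.5
grip_force: 39.9
t 26.1 at [608.9 -42.6  16.7] psi 84.7 w 24.5 grip 39.9 F [-1.1 -0.6 -0.3] q6 -1.65
slide [0.08 0.04 0.23] rot [-0.    0.06 -0.05]
```

```bash
python3 -m jog '[{"hand":255,"slide":[0.1,0,0.2],"rotation":[0,0,0]},{"hand":255,"slide":[0.1,0,0.2],"rotation":[0,0,0]},{"hand":135,"slide":[0.1,0,0.2],"rotation":[0,0,0]},{"hand":135,"slide":[0.1,0,0.2],"rotation":[0,0,0]},{"hand":135,"slide":[0.1,0,0.2],"rotation":[0,0,0]},{"hand":135,"slide":[0.1,0,0.2],"rotation":[0,0,0]},{"hand":135,"slide":[0.1,0,-3],"rotation":[0,0,0]},{"hand":135,"slide":[0.1,0,-8],"rotation":[0,0,0]},{"hand":135,"slide":[0.1,0,-13],"rotation":[0,0,0]},{"hand":135,"slide":[0.1,0,-17],"rotation":[0,0,0]},{"hand":135,"slide":[0.1,0,-17],"rotation":[0,0,0]},{"hand":135,"slide":[0.1,0,-17],"rotation":[0,0,0]}]';  python3 - <<'E'
from rig import eyes; import cv2,numpy as np
a=eyes.grab_frame("wrist")["pixels"][60:380]; b=eyes.grab_frame("side")["pixels"][120:290,230:470]
b=cv2.resize(b,(480,340))[:320]
cv2.imwrite("pics/end.png",cv2.resize(np.hstack([a,b]),(800,229))[:,:,::-1])
E
```

```text
t: 27.25
position: [607.7, -42.7, 186.8]
tool_rot: [0.143, 3.137, -0.0]
wrist_force: [-0.1, -0.3, -0.5]
width: 42.7
grip_force: 0.0
```

View pics/end.png

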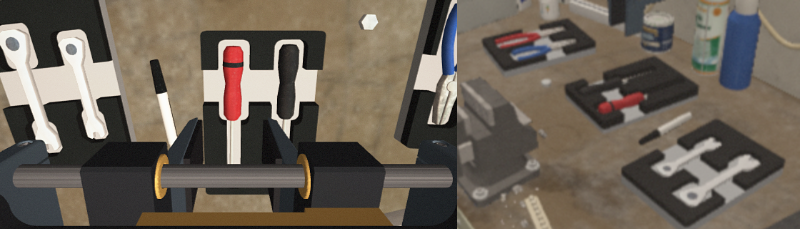

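All four tools lie flat in their cut-outs, the black screwdriver and red pliers are where they were, and the gripper is clear.

```bash
python3 -c "
from rig import job_done; print(job_done())"
```

```text
the job is handed in; nothing more can be done
None
```

I put all four loose tools back in their cut-outs and let go of them, then handed the job in at about 27 s on the robot's clock; the final pictures show them lying flat, with the black screwdriver and red pliers still in place, but the hand-in gave no verdict.

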